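# Roll a bottle up the labeller's feed gutter into its roller cradle and start the labeller

## Robot

A 6-joint arm with a two-finger parallel gripper is mounted at the origin on the work surface. World frame = base frame: x ahead of the robot, y to its left, z up, the work surface at z = 0. Lengths are in m, angles in rad, forces in N, time in s.
With the tool pointing down it reaches from about 0.375 to 0.975 m from the base axis. Payload 3.8 kg.
Tool frame: the origin (TCP) lies on the mounting face of the last link; the fingertips stand 173 mm ahead of it and the grasp point (between the pads) lies 155 mm ahead of it; z points along the fingers, y is the direction in which the jaws open and shut (so a half turn about z gives the same grasp; the last joint's range is limited). The gripper opens to 85 mm and grips with 20 to 120 N. Pads are 22 mm wide; open, the fingers measure 114 mm over their backs; the gripper's body (76 mm by 85 mm) begins 54 mm behind the grasp point. The pads swing forward as they close: fully open they stand 13 mm farther back than shut.
Start: joints at [1.162, 0.264, 1.604, -0, 1.274, -0.037], TCP at [0.245, 0.629, 0.405] pointing down, gripper open.
Joint ranges: [-2.63, 2.63], [-0.94, 2.18], [0.31, 2.57], [-1.31, 4.45], [0, 2.66], [-2.55, 2.55]. Speed limits (rad/s): [2.57, 2.57, 3.14, 3.14, 3.14, 3.14].

## Interface

Orientations are given as a rotation vector (axis times angle).
In Python, from workcell import bot, imaging, order gives the robot as it stands. The module is installed in compiled form; this text tells all that it offers.
- The arm moves only by the shell command python3 -m creep 'ROWS' [OPENING] [FORCE]. ROWS is JSON, a list of rows, each an object with "slide": the shift along the tool's x, y, z each as a share of 25 mm, from -1 to 1, a list of three; "angular": the turn, a rotation vector about the tool's x, y, z each as a share of 4 degrees, from -1 to 1, a list of three. A call has 1 to 5 rows; each row shifts and turns the commanded pose from where the row before left it, along the tool's axes as they then stand; what a row does not reach is not made up. A row lasts 1/12 s, in which the tool goes at most 41.7 mm and 7.16 degrees, less where a joint would pass 70% of its speed; a pose out of reach is approached as far as the arm can. A call with a number of a shift or a turn outside -1 to 1 is refused whole. A call with a gripper value outside its range is refused whole. OPENING is the closure, from -1 (fully open) to 1 (shut), set as the call begins (- or left out, the last holds). The fingers move at their own pace and stop on an object; FORCE is the grip in N (left out, the last holds). Time passes only in rows, so rows that do not move let the fingers close. It gives the time, the measured TCP pose, the force and the opening at its end, in the units of the state.
- bot.read_state(): the state, without advancing time (a new reading comes with each control period).
- imaging.read_camera(name): name is "side" or "top"; returns (picture, depth): 384x512x3 uint8, red, green, blue; 384x512 float32, m along the optical axis (not along the pixel's ray), 0 where there is no reading.
- imaging.camera_model(name): a dict with "fovy" (degrees; the focal length in pixels is half the picture's height over the tangent of half this angle, whatever the lens; pixels are square), "cx", "cy" (the principal point, pixels), "camera_from_world" (4x4, takes a point from world to camera coordinates). Camera axes: x right, y down, z forward; pixel columns grow to the right and rows downward; lengths in m; the calibration is good to about 2 mm. A picture is of the moment at which its call begins. camera_model takes no time and is no camera call.
- order.finish_job(): hands the job in, once; it reports no verdict.
The state is a dict: "time": time; "q": joint angles; "joint_vel": joint speeds; "joint_torque": joint torques, N m; "tool_pos": TCP position; "tcp_rot": TCP orientation; "wrist_force": force on the tool from outside, world axes, zero at the start; "torque": the same for the moment, N m; "width": opening from 0.0 (shut) to 1.0 (fully open).
Only numpy, scipy, OpenCV 4.12 (cv2) and the standard library are available. Lean on these libraries where they do the work, as an engineer would, in place of code of your own. Each camera call takes 0.05 s, during which the arm holds its last target.

## Task

Roll the brown glass bottle up the sloping feed gutter of the bench labeller with your fingertips, at a steady pace and without picking it up, until it drops into the cradle between the two black-sleeved rollers and stays there without rolling back. Let go of it, then press the green start key right down and move clear. Do not press the red stop key or shift the other things on the bench.

Things in the scene. Friction and masses are not known exactly. Their poses are not given: they have to be found in the camera images.
- labeller: the bench labeller, fixed to the bench. Origin on the bench straight below the cradle; x points level along the feed, from the gutter's low end towards the rollers and the label roll behind them; y points to the white housing; z up. In this frame (mm): roller bracket on the side away from the housing y -37 to -33, top z 59; label roll x 75 to 155, top z 108
- gutter: the aluminium feed gutter, part of the labeller. Origin on its floor at the low end, in line with the labeller's origin; x points up the slope (9 degrees above level), z square to the floor. Floor (two white runners): x 0 to 136 mm at z 0, ending just before the front roller. Side fences 19 mm high above the floor, inner faces at y -33 and 64 mm, 3 mm thick
- lip (a point): top edge of the 10 mm high, 3 mm thick lip that closes the gutter's low end, in line with the labeller's origin, 33 mm above the bench; the bottle starts lying against it and the fingers can come in over it behind the bottle
- front_roller_axis (a point): middle of the front roller, black sleeves of 12 mm radius, lying along the labeller's y, axis 34.5 mm above the bench and 19 mm before the cradle's centre; it turns freely, and the bottle's axis passes over it at 69.5 mm above the bench, then drops into the cradle
- drive_roller_axis (a point): middle of the drive roller, black sleeves of 18 mm radius, axis 42.5 mm above the bench and 35 mm beyond the cradle's centre; stiff to turn, it is the stop for the bottle
- housing_top (a point): middle of the top of the white motor housing beside the gutter and rollers: 235 mm along the labeller's x, 120 mm along y, top 87 mm above the bench
- cradle (a point): the point of the labeller where the middle of the bottle's barrel belongs: on the bottle's axis when it rests in the cradle, 64 mm above the bench
- bottle: the brown glass bottle to be labelled, lying across the gutter, about 0.12 kg, blue cap towards the housing. Origin on its axis at the middle of its straight barrel; y runs along the axis to the cap. Barrel 46 mm in diameter from y -30 to 30 mm, then a shoulder and a cap 30 mm in diameter that ends at y 61 mm (91 mm overall). It rolls freely, so it runs back to the lip if let go on the slope
- start_key_top (a point): centre of the top of the green start key (round, 26 mm across) on the top of the housing, 105 mm above the bench; pressed straight down
- start_key (a joint): travel of the start key in m: 0 up, 0.006 right down; springs back; needs about 5 N
- stop_key_top (a point): centre of the top of the red stop key (26 mm across) on the housing, 105 mm above the bench; leave it alone
- stop_key (a joint): travel of the stop key in m: 0 up, 0.006 right down
- next_bottle: bystander: a like bottle standing upright on the bench, 46 mm in diameter, 91 mm tall; origin at the centre of its underside
- petri_dish: bystander: covered Petri dish, 92 mm in diameter, 15 mm high; origin at the centre of its underside
- tube_rack: bystander: purple microtube rack, 70 x 180 x 44 mm (51 mm with tube caps); origin at the centre of its underside
- tip_box: bystander: pipette-tip box with green top and tips, 88 x 125 mm, 75 mm high; origin at the centre of its underside
Mind the look-alikes: they are no part of the job. Leave any turquoise look-alike of the bottle alone.

How it is judged:
On the way, in this order (a step that is already met when the one before it is completed fails the run):
1. the bottle rests in the cradle between the rollers and the fingers have let go of it (x of bottle in the frame of labeller between -0.006 and 0.006 m and z of bottle in the frame of labeller between 0.059 and 0.068 m and contact force between the fingers and bottle below 0.05 N and linear speed of bottle below 0.03 m/s), for 0.3 s.
2. the green start key is pressed right down (value of joint start_key above 0.0045 m), for 0.02 s.
At the end, for the whole second after the job is handed in: the bottle lies still in the cradle, its axis within 6 mm of the cradle's centre along the feed and within 5 mm of its height, within 8 mm of its place along the axis and parallel to the rollers within 0.1 rad, and the start key has sprung back up after being pressed at least 4.5 mm (x of bottle in the frame of labeller between -0.006 and 0.006 m and y of bottle in the frame of labeller between -0.008 and 0.008 m and z of bottle in the frame of labeller between 0.059 and 0.068 m and angle between the y axis of bottle and the y axis of labeller, either way round below 0.1 rad and linear speed of bottle below 0.02 m/s and value of joint start_key below 0.002 m); the robot touches nothing.
It fails at once if the bottle is lifted more than 12 mm off the gutter or rollers (z of bottle in the frame of gutter above 0.035 m).
It fails at once if the bottle is flung or sent off at more than 0.7 m/s (linear speed of bottle above 0.7 m/s).
It fails at once if the start key is pressed while the bottle is not in the cradle (value of joint start_key above 0.003 m and distance between bottle and cradle above 0.012 m).
It fails at once if the stop key is pressed (value of joint stop_key above 0.003 m).
It fails at once if a bystander (standing bottle, Petri dish, tube rack, tip box) is shifted by more than 15 mm, or the standing bottle is tipped (distance of any of next_bottle, petri_dish, tube_rack, tip_box from where it was at the start of the episode above 0.015 m or angle between next_bottle's own z axis and vertical above 0.3 rad).
It also fails if it takes over 40 s, if anything falls off the work surface, if the arm or the gripper's body presses on something with over 40 N, if the wrist force passes 120 N, or if a joint passes its speed limit or range.

## Working session

There is one attempt and no reset: what is moved stays moved. The work goes in short steps, Python scripts to look and compute and a shell command to move; the robot and the scene stay as the last step left them, time stands still between calls to the robot, and variables do not carry over. Pictures are saved under pics/ and viewed, and the job is handed in when it is done.

```bash
mkdir -p pics; python3 - <<'E'
from workcell import bot, imaging
import cv2,numpy as np
print(bot.read_state())
for n in("top","side"):
    p,d=imaging.read_camera(n); cv2.imwrite(f"pics/{n}0.png",p[:,:,::-1]); np.savez(f"{n}0.npz",p=p,d=d)
    print(imaging.camera_model(n))
E
```

```text
{'time': 0.0, 'q': array([ 1.16212512e+00,  2.64783466e-01,  1.60537719e+00,  3.17974322e-06,
        1.27368431e+00, -3.68837555e-02]), 'joint_vel': array([-0.00025985, -0.00031965, -0.00024921,  0.00268212, -0.00019245,
       -0.00012038]), 'joint_torque': array([-4.71199382e-04, -5.15112233e+01, -3.67312181e+01, -8.73100589e-05,
        1.29751328e-02,  5.45821069e-05]), 'tool_pos': array([0.24507172, 0.62857727, 0.40333943]), 'tcp_rot': array([-0.58055323, -3.0869735 ,  0.0034489 ]), 'wrist_force': array([-0.78073072,  0.78193806, -0.34982132]), 'torque': array([ 0.00168585,  0.04263217, -0.03299524]), 'width': 1.001526704731818}
{'fovy': 52.27887315346816, 'cx': 255.2663757150861, 'cy': 191.56801516123568, 'camera_from_world': array([[ 0.0111642 , -0.99985715, -0.01269033,  0.05206897],
       [-0.98155361, -0.00853567, -0.19099647,  0.54335062],
       [ 0.19086086,  0.01458857, -0.98150869,  0.93625051],
       [ 0.        ,  0.        ,  0.        ,  1.        ]])}
{'fovy': 55.571062802134485, 'cx': 255.7790103232508, 'cy': 194.95458200456773, 'camera_from_world': array([[ 0.89945324, -0.43700555, -0.00316549, -0.44352537],
       [-0.23627227, -0.48018112, -0.84474937,  0.24107381],
       [ 0.36764015,  0.76056048, -0.53515276,  0.74436889],
       [ 0.        ,  0.        ,  0.        ,  1.        ]])}
```

View pics/top0.png

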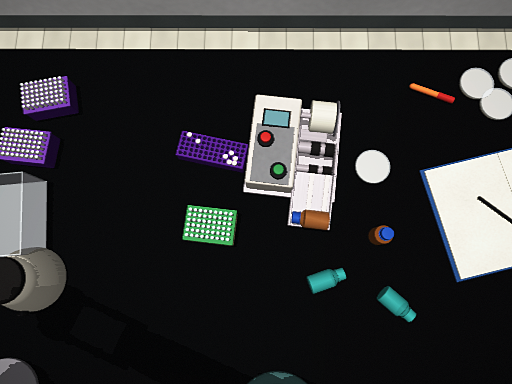

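View pics/side0.png

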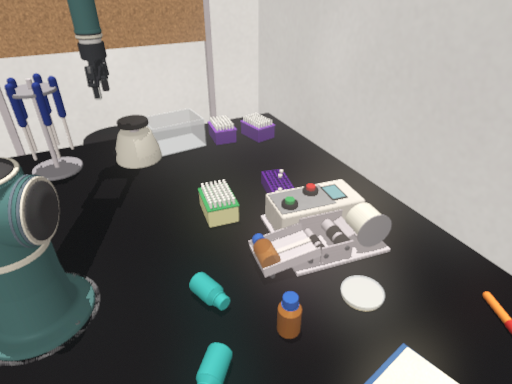

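The top view shows the gutter's low end with the bottle at about (312,219), the rollers at rows 148–170, the green key at (278,170) and the red key at (265,138). I'll zoom in and deproject.

```bash
cat > h.py <<'E'
import numpy as np,cv2
from workcell import imaging
def pc(n,d):
    m=imaging.camera_model(n); f=192/np.tan(np.radians(m["fovy"]/2)); T=np.linalg.inv(m["camera_from_world"])
    v,u=np.mgrid[0:384,0:512]
    P=np.stack([(u-m["cx"])/f*d,(v-m["cy"])/f*d,d],-1)
    return P@T[:3,:3].T+T[:3,3]
def proj(n,p):
    m=imaging.camera_model(n); f=192/np.tan(np.radians(m["fovy"]/2)); c=m["camera_from_world"]@np.r_[p,1]
    return c[0]/c[2]*f+m["cx"],c[1]/c[2]*f+m["cy"]
E
python3 - <<'E'
import numpy as np,cv2
from h import *
z=np.load("top0.npz");p,d=z["p"],z["d"];W=pc("top",d)
cv2.imwrite("pics/z.png",cv2.resize(p[85:245,230:410,::-1],None,fx=4.2,fy=3.7,interpolation=cv2.INTER_CUBIC)[:600,:800])
hsv=cv2.cvtColor(p,cv2.COLOR_RGB2HSV)
v,u=np.mgrid[0:384,0:512]
roi=(u>230)&(u<345)&(v>85)&(v<240)
H,S,V=[hsv[...,i].astype(int) for i in range(3)]
for nm,m in dict(green=(H>50)&(H<80)&(S>120)&(V>60),red=((H<5)|(H>174))&(S>150)&(V>60)&(v<160),brown=(H>5)&(H<20)&(S>120)&(v>200),blue=(H>105)&(H<125)&(S>120)&(v>200)).items():
    m=m&roi&(d>0);w=W[m]; print(nm,m.sum(),u[m].mean(),v[m].mean(),np.median(w,0).round(4),np.percentile(w,2,0).round(4),np.percentile(w,98,0).round(4))
    if nm in('green','red'):
        t=w[w[:,2]>.1]; print(' top',len(t),t.mean(0), (t.min(0)+t.max(0))/2)
E
```

```text
green 203 252.86206896551724 198.79802955665025 [0.4918 0.1071 0.0597] [ 0.4274 -0.0072  0.0547] [0.598  0.1169 0.1118]
 top 89 [0.58791125 0.00255026 0.1091216 ] [0.5883647  0.00243332 0.1077259 ]
red 92 265.1195652173913 136.54347826086956 [0.6698 0.0343 0.1095] [0.6586 0.0221 0.0984] [0.6809 0.0466 0.1133]
 top 86 [0.66912505 0.03337862 0.10945381] [0.66992715 0.03312911 0.10801166]
brown 495 314.46666666666664 219.55757575757576 [ 0.4702 -0.0893  0.0683] [ 0.4517 -0.1208  0.0408] [ 0.4934 -0.0564  0.0743]
blue 130 291.60769230769233 219.6 [ 0.4751 -0.0438  0.0597] [ 0.4379 -0.1282 -0.0017] [0.4929 0.1076 0.0669]
```

View pics/z.png

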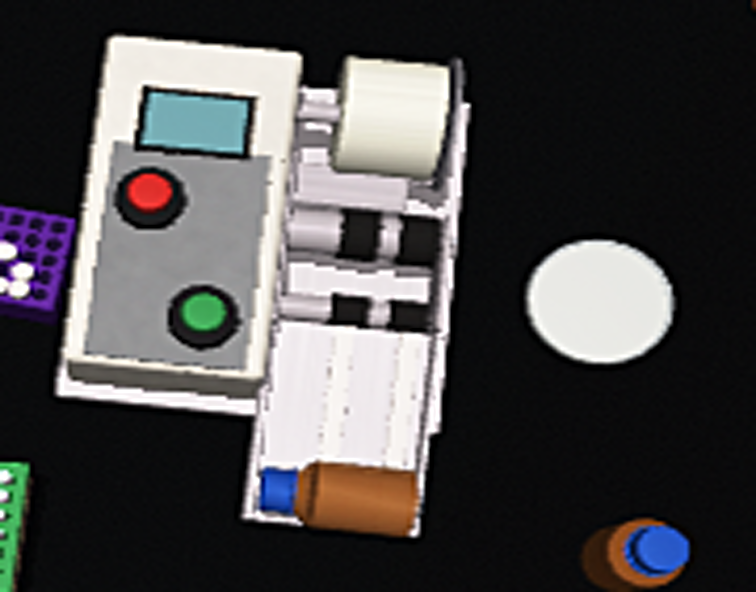

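```bash
python3 - <<'E'
import numpy as np,cv2
from h import *
z=np.load("top0.npz");p,d=z["p"],z["d"];W=pc("top",d)
v,u=np.mgrid[0:384,0:512]
b=(W[...,2]<.03)&(u>330)&(u<350)&(v>240)&(v<260)&(d>0); print("bench",W[b].mean(0),W[b].std(0))
b=(u>100)&(u<170)&(v>60)&(v<200);print("bench2",np.median(W[b],0))
roi=(u>235)&(u<305)&(v>85)&(v<195)
m=roi&(W[...,2]>.078)&(W[...,2]<.1)&(p.min(-1)>90)|(roi&(W[...,2]>.08)&(W[...,2]<.13))
m=m&(u<303)&(d>0)
w=W[m];print(m.sum(),np.median(w,0))
im=np.zeros((800,800),np.uint8)
xy=((w[:,:2]-[.5,-.1])*2000).astype(np.float32)
r=cv2.minAreaRect(xy);bx=cv2.boxPoints(r)/2000+[.5,-.1];print("housing rect",r[1][0]/2,r[1][1]/2,r[2],bx.round(4), np.array(r[0])/2000+[.5,-.1])
# fence edges / rollers : print heightmap points on dark sleeves
hsv=cv2.cvtColor(p,cv2.COLOR_RGB2HSV)
dk=(hsv[...,2]<50)&(u>303)&(u<336)&(v>138)&(v<180)
for r in range(138,180):print(r,"".join("#" if dk[r,c] else "." for c in range(300,345)), (W[r,316,:]*1000).round(0),(W[r,328,:]*1000).round(0))
E
```

```text
bench [ 0.40124282 -0.16220519  0.00070701] [0.01403938 0.01412799 0.00187137]
bench2 [0.72244196 0.39161965 0.00080433]
4261 [0.66245227 0.01186266 0.08903723]
housing rect 119.96876525878906 234.9073028564453 83.78843688964844 [[ 0.5464 -0.0348]
 [ 0.7799 -0.0602]
 [ 0.7929  0.0591]
 [ 0.5594  0.0845]] [0.66962727 0.01215862]
138 ............................................. [687. -99.  48.] [ 699. -136.   14.]
139 ............................................. [684. -99.  50.] [ 695. -136.   17.]
140 ............................................. [681. -99.  49.] [ 693. -136.   16.]
141 ...........##................................ [ 691. -104.   14.] [ 690. -136.   15.]
142 ...........##########........................ [674. -98.  54.] [ 688. -136.   14.]
143 ............#########....#####............... [669. -97.  61.] [ 671. -128.   58.]
144 ............########......########........... [666. -97.  63.] [ 668. -128.   58.]
145 ............########......#########.......... [665. -97.  58.] [ 665. -128.   60.]
146 ...........##########.....#########.......... [662. -97.  59.] [ 66
[... 2213 characters left out ...]
48.]
172 ........#########.....###########............ [597. -98.  43.] [ 597. -128.   47.]
173 ...............###....##########............. [596. -99.  38.] [ 594. -128.   47.]
174 ........................##.#####.#........... [592. -98.  42.] [ 592. -129.   42.]
175 ............................................. [590. -98.  41.] [ 589. -129.   44.]
176 ............................................. [589. -99.  36.] [ 586. -128.   47.]
177 ............................................. [585. -98.  41.] [ 584. -128.   44.]
178 ............................................. [582. -98.  40.] [ 581. -128.   44.]
179 ............................................. [580. -98.  39.] [ 578. -128.   47.]
```

```bash
python3 - <<'E'
import numpy as np,cv2
from h import *
th=np.radians(-6.2);ex=np.array([np.cos(th),np.sin(th)]);ey=np.array([-ex[1],ex[0]])
z=np.load("top0.npz");p,d=z["p"],z["d"];W=pc("top",d)
hsv=cv2.cvtColor(p,cv2.COLOR_RGB2HSV).astype(int)
A=W[...,:2]@ex;B=W[...,:2]@ey;Z=W[...,2]
v,u=np.mgrid[0:384,0:512]
br=(hsv[...,0]>5)&(hsv[...,0]<20)&(hsv[...,1]>100)&(u>290)&(u<335)&(v>205)&(v<235)
bl=(hsv[...,0]>105)&(hsv[...,0]<125)&(hsv[...,1]>100)&(u>285)&(u<310)&(v>205)&(v<235)&(Z>.035)
for n,m in(("br",br),("bl",bl)):print(n,m.sum(),[np.percentile(q[m]*1000,[1,5,50,95,99]).round(1) for q in(A,B,Z)])
# barrel circle fit, per B slice
from scipy.optimize import least_squares
for lo,hi in((-60,-45),(-45,-30),(-75,-60),(-90,-75),(-105,-90),(-120,-105),(-135,-120)):
    m=br&(B*1000>lo)&(B*1000<hi)&(Z>.035)
    if m.sum()<15:continue
    f=lambda c:np.hypot(A[m]*1000-c[0],Z[m]*1000-c[1])-23
    r=least_squares(f,[470,45],loss='soft_l1');print(lo,hi,m.sum(),r.x.round(1),(Z[m].max()*1000).round(1))
# scan across rows for fences: print B,Z across columns for rows 195 &185
for r in(185,192,200,222,226,229,231):
    print(r,[(c,int(A[r,c]*1000),int(B[r,c]*1000),int(Z[r,c]*1000)) for c in range(286,344)])
E
```

```text
br 507 [array([459. , 460.2, 477.7, 498.6, 501.5]), array([-70.4, -67.6, -37.3,  -6.6,  -3.5]), array([ 0.3, 53.2, 68.3, 73.7, 75.8])]
bl 99 [array([466.8, 468. , 480.1, 493.5, 494.7]), array([-1.4, -0.8,  8.5, 17.8, 17.9]), array([47.7, 53.1, 61.3, 66.6, 68.3])]
-60 -45 110 [481.6  49.1] 76.8
-45 -30 110 [481.6  49.5] 75.8
-75 -60 79 [481.6  49. ] 75.4
185 [(286, 552, 41, 85), (287, 551, 39, 89), (288, 552, 36, 86), (289, 552, 34, 89), (290, 553, 32, 86), (291, 553, 29, 87), (292, 553, 27, 88), (293, 554, 24, 83), (294, 565, 19, 37), (295, 565, 16, 36), (296, 566, 14, 34), (297, 566, 11, 33), (298, 567, 8, 33), (299, 566, 6, 38), (300, 566, 4, 38), (301, 566, 1, 38), (302, 567, -1, 35), (303, 568, -3, 35), (304, 567, -5, 40), (305, 568, -8, 36), (306, 568, -11, 36), (307, 569, -13, 37), (308, 569, -16, 38), (309, 568, -18, 41), (310, 569, -21, 39), (311, 569, -23, 40), (312, 569, -25, 42), (313, 570, -28, 38), (314, 571, -31, 36), (315, 571, -34, 37), (316, 571, -36, 38), (317, 571, -39, 37), (318, 572, -42, 34), (319, 572, -44, 38), (320, 572, -46, 40), (321, 573, -49, 35), (322, 5
[... 6869 characters left out ...]
 0), (310, 456, -36, -1), (311, 456, -39, 2), (312, 456, -41, 0), (313, 456, -44, 1), (314, 457, -47, -1), (315, 457, -49, 2), (316, 457, -51, 1), (317, 458, -54, 0), (318, 458, -57, 2), (319, 458, -59, 0), (320, 459, -62, 0), (321, 459, -64, 2), (322, 459, -67, 2), (323, 459, -70, 1), (324, 460, -73, -1), (325, 461, -75, -3), (326, 460, -77, 3), (327, 461, -80, 0), (328, 461, -83, 0), (329, 461, -85, 0), (330, 461, -87, 3), (331, 462, -90, 2), (332, 462, -93, 1), (333, 462, -95, 2), (334, 463, -99, -2), (335, 463, -101, 0), (336, 464, -103, 0), (337, 464, -106, 0), (338, 464, -109, 0), (339, 465, -111, 0), (340, 465, -113, 2), (341, 466, -117, -4), (342, 465, -119, 1), (343, 466, -122, -3)]
```

```bash
python3 - <<'E'
import numpy as np,cv2
from h import *
th=np.radians(-6.2);ex=np.array([np.cos(th),np.sin(th)]);ey=np.array([-ex[1],ex[0]])
for n in("top","side"):
    z=np.load(n+"0.npz");p,d=z["p"],z["d"];W=pc(n,d);A=W[...,:2]@ex;B=W[...,:2]@ey;Z=W[...,2]
    t=np.clip((B+.0425)/.694,0,1); ok=(d>0)&(d<3)
    dist=np.abs(A-(.43-.254*t)); m=ok&(dist<.1)&(B>-.15)&(B<.57)
    h=[]
    for b in np.arange(-.15,.56,.05):
        mm=m&(B>b)&(B<b+.05); h.append((round(b,2),round(float(np.percentile(Z[mm],99.5)),3) if mm.sum()>5 else None))
    print(n,h)
    v,u=np.mgrid[0:384,0:512]
    if n=="side":
        # keys, bottle from side
        hsv=cv2.cvtColor(p,cv2.COLOR_RGB2HSV).astype(int)
        for nm,mm in dict(g=(hsv[...,0]>50)&(hsv[...,0]<80)&(hsv[...,1]>120)&(u>275)&(u<305)&(v>190)&(v<215),br=(hsv[...,0]>5)&(hsv[...,0]<20)&(hsv[...,1]>100)&(u>245)&(u<285)&(v>230)&(v<275)).items():
            mm&=ok;print(nm,mm.sum(),W[mm].mean(0),[np.percentile(q[mm]*1000,[2,50,98]).round() for q in(A,B,Z)])
    # roller circle fits
    for nm,a0,r,zc in(("front",.613,12,34.5),("drive",.667,18,42.5)):
        from scipy.optimize import least_squares
        for lo,hi in((-76,-50),(-50,-28)):
            mm=ok&(abs(A-a0)<.016)&(B*1000>lo)&(B*1000<hi)&(Z*1000>zc-2)&(Z*1000<zc+r+6)&(p.max(-1)<70)
            if mm.sum()<10:continue
            f=lambda c:np.hypot(A[mm]*1000-c[0],Z[mm]*1000-c[1])-r
            print(nm,lo,mm.sum(),least_squares(f,[a0*1000,zc],loss='soft_l1').x.round(1))
E
```

```text
top [(np.float64(-0.15), 0.043), (np.float64(-0.1), 0.074), (np.float64(-0.05), 0.074), (np.float64(0.0), 0.065), (np.float64(0.05), 0.005), (np.float64(0.1), 0.005), (np.float64(0.15), 0.078), (np.float64(0.2), 0.078), (np.float64(0.25), 0.076), (np.float64(0.3), 0.005), (np.float64(0.35), 0.005), (np.float64(0.4), 0.005), (np.float64(0.45), 0.005), (np.float64(0.5), 0.005), (np.float64(0.55), 0.013)]
front -76 76 [613.4  35.4]
front -50 32 [613.9  35.8]
drive -76 112 [668.7  43.5]
drive -50 46 [668.  44.]
side [(np.float64(-0.15), 0.044), (np.float64(-0.1), 0.073), (np.float64(-0.05), 0.074), (np.float64(0.0), 0.066), (np.float64(0.05), 0.005), (np.float64(0.1), 0.004), (np.float64(0.15), 0.078), (np.float64(0.2), 0.078), (np.float64(0.25), 0.077), (np.float64(0.3), 0.005), (np.float64(0.35), 0.005), (np.float64(0.4), 0.005), (np.float64(0.45), 0.006), (np.float64(0.5), 0.006), (np.float64(0.55), 0.023)]<stdin>:17: RuntimeWarning: Mean of empty slice.
  ret = um.true_divide(
Traceback (most recent call last):
IndexError: index -1 is out of bounds for axis 0 with size 0
```

```bash
python3 -m creep '[{"slide":[-0.36,-1,0],"angular":[0,0,-0.94]},{"slide":[-0.36,-1,0],"angular":[0,0,-0.94]},{"slide":[-0.36,-1,0],"angular":[0,0,-0.94]},{"slide":[-0.36,-1,0],"angular":[0,0,-0.95]}]' 0.53 20
```

```text
time: 0.43
tool_pos: [0.2524, 0.5219, 0.4037]
tcp_rot: [-0.164, -3.137, 0.002]
wrist_force: [1.0, -0.6, 0.8]
width: 0.456
```

```bash
cat > s.py <<'E'
import numpy as np
from workcell import bot
th=np.radians(-6.2);ex=np.array([np.cos(th),np.sin(th)]);ey=np.array([-ex[1],ex[0]])
s=bot.read_state();p=s["tool_pos"]
from scipy.spatial.transform import Rotation as R
M=R.from_rotvec(s["tcp_rot"]).as_matrix()
print("t",round(s["time"],2),"a",round(p[:2]@ex*1000,1),"b",round(p[:2]@ey*1000,1),"tipz",round(p[2]*1000-173,1),"w",round(s["width"],3),"F",s["wrist_force"].round(2),"yawy",np.degrees(np.arctan2(M[1,1],M[0,1])).round(2),"tz",M[:,2].round(3))
E
python3 s.py
python3 -m creep '[{"slide":[-0.36,-1,0],"angular":[0,0,0]},{"slide":[-0.36,-1,0],"angular":[0,0,0]},{"slide":[-0.36,-1,0],"angular":[0,0,0]},{"slide":[-0.36,-1,0],"angular":[0,0,0]},{"slide":[-0.36,-1,0],"angular":[0,0,0]}]'
python3 -m creep '[{"slide":[-0.36,-1,0],"angular":[0,0,0]},{"slide":[-0.36,-1,0],"angular":[0,0,0]},{"slide":[-0.36,-1,0],"angular":[0,0,0]},{"slide":[-0.36,-1,0],"angular":[0,0,0]},{"slide":[-0.36,-1,0],"angular":[0,0,0]}]'
python3 -m creep '[{"slide":[-0.36,-1,0],"angular":[0,0,0]},{"slide":[-0.36,-1,0],"angular":[0,0,0]},{"slide":[-0.36,-1,0],"angular":[0,0,0]},{"slide":[-0.36,-1,0],"angular":[0,0,0]},{"slide":[-0.36,-1,0],"angular":[0,0,0]}]'
python3 -m creep '[{"slide":[-0.36,-1,0],"angular":[0,0,0]},{"slide":[-0.36,-1,0],"angular":[0,0,0]},{"slide":[-0.36,-1,0],"angular":[0,0,0]},{"slide":[-0.36,-1,0],"angular":[0,0,0]},{"slide":[-0.36,-1,0],"angular":[0,0,0]}]'
python3 s.py
```

```text
t 0.43 a 194.6 b 546.1 tipz 230.7 w 0.456 F [ 0.98 -0.57  0.82] yawy 84.01 tz [-0.001 -0.001 -1.   ]
time: 0.85
tool_pos: [0.2839, 0.3926, 0.4041]
tcp_rot: [-0.17, -3.137, 0.001]
wrist_force: [0.6, -0.3, -0.5]
width: 0.235
time: 1.27
tool_pos: [0.315, 0.2635, 0.4042]
tcp_rot: [-0.17, -3.137, 0.001]
wrist_force: [0.3, -0.7, 0.4]
width: 0.233
time: 1.68
tool_pos: [0.3462, 0.1344, 0.4044]
tcp_rot: [-0.17, -3.137, 0.0]
wrist_force: [0.7, -0.6, 0.3]
width: 0.233
time: 2.1
tool_pos: [0.3773, 0.0053, 0.4044]
tcp_rot: [-0.171, -3.137, -0.0]
wrist_force: [0.4, -0.3, 0.6]
width: 0.234
t 2.1 a 374.6 b 46.0 tipz 231.4 w 0.234 F [ 0.44 -0.32  0.63] yawy 83.77 tz [-0.  0. -1.]
```

```bash

python3 -m creep '[{"slide":[-0.5,-1,0.5],"angular":[0,0,0]},{"slide":[-0.5,-1,1],"angular":[0,0,0]},{"slide":[-0.5,-0.6,1],"angular":[0,0,0]},{"slide":[0,0,1],"angular":[0,0,0]},{"slide":[0,0,0],"angular":[0,0,0]}]'
python3 s.py
```

```text
time: 2.52
tool_pos: [0.4054, -0.0626, 0.312]
tcp_rot: [-0.174, -3.127, -0.003]
wrist_force: [-1.2, 0.6, -1.8]
width: 0.237
t 2.52 a 409.8 b -18.4 tipz 139.0 w 0.237 F [-1.17  0.57 -1.85] yawy 83.64 tz [-0.01   0.002 -1.   ]
```

```bash

python3 -m creep '[{"slide":[-0.5,-0.97,0.8],"angular":[0,0,0]},{"slide":[0,0,1],"angular":[0,0,0]},{"slide":[0,0,0.9],"angular":[0,0,0]},{"slide":[0,0,0],"angular":[0,0,0]},{"slide":[0,0,0],"angular":[0,0,0]}]'
python3 s.py
python3 - <<'E'
from workcell import imaging
import cv2,numpy as np
from h import *
for n in("side","top"):
    p,d=imaging.read_camera(n);np.savez(n+"1.npz",p=p,d=d)
    c=p[180:300,200:360] if n=="side" else p[130:250,230:390]
    cv2.imwrite(f"pics/{n}1.png",cv2.resize(c[:,:,::-1],None,fx=5,fy=5,interpolation=cv2.INTER_CUBIC))
E
```

```text
time: 2.93
tool_pos: [0.417, -0.087, 0.2495]
tcp_rot: [-0.169, -3.134, -0.001]
wrist_force: [0.3, 0.1, 0.2]
width: 0.236
t 2.93 a 424.0 b -41.5 tipz 76.5 w 0.236 F [0.29 0.06 0.18] yawy 83.81 tz [-0.003  0.001 -1.   ]
```

View pics/side1.png

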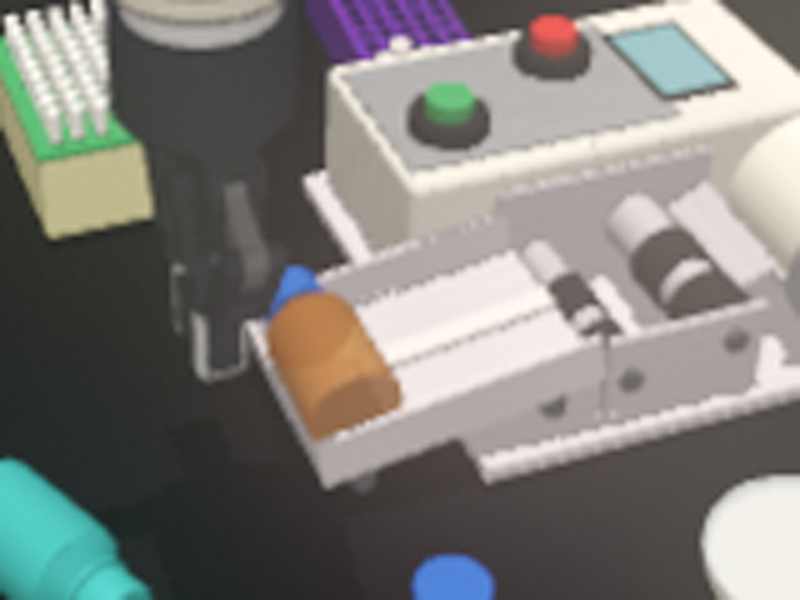

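View pics/top1.png

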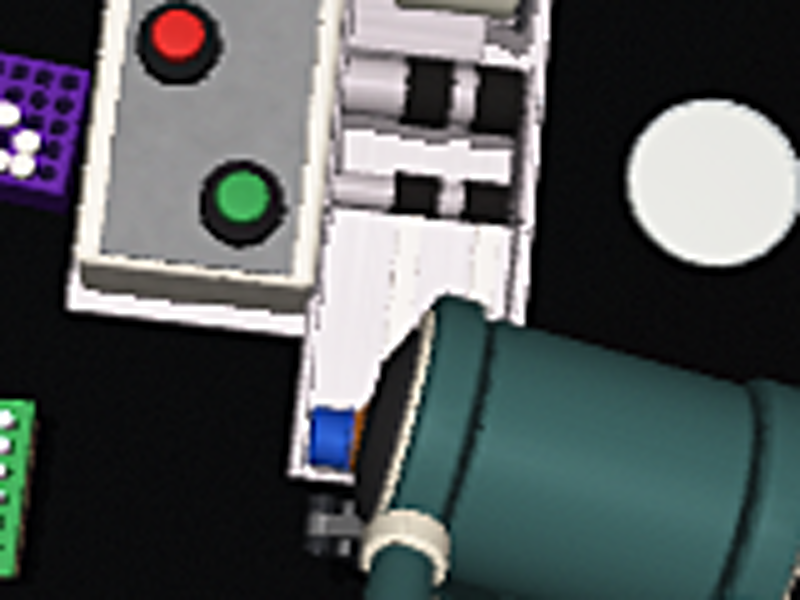

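```bash
python3 - <<'E'
import numpy as np
from h import *
th=np.radians(-6.2);ex=np.array([np.cos(th),np.sin(th)]);ey=np.array([-ex[1],ex[0]])
z=np.load("side1.npz");d=z["d"];W=pc("side",d)*1000
A=W[...,:2]@ex;B=W[...,:2]@ey;Z=W[...,2]
m=(d>0)&(A>395)&(A<455)&(B>-100)&(B<15)&(Z>40)&(Z<140)
for lo in range(60,140,8):
    k=m&(Z>=lo)&(Z<lo+8)
    if k.sum():print(lo,k.sum(),"A",np.percentile(A[k],[2,50,98]).round(),"B",np.percentile(B[k],[2,50,98]).round(),Z[k].min().round())
E
```

```text
76 18 A [413. 417. 434.] B [-57. -56. -27.] 78.0
84 40 A [413. 418. 434.] B [-64. -58. -28.] 84.0
92 34 A [413. 418. 434.] B [-64. -57. -29.] 92.0
100 44 A [413. 418. 430.] B [-65. -61. -23.] 100.0
108 20 A [413. 415. 428.] B [-63. -30. -21.] 108.0
116 9 A [411. 412. 414.] B [-74. -56. -23.] 116.0
124 56 A [410. 414. 433.] B [-85. -79.  -5.] 124.0
132 30 A [412. 413. 435.] B [-89. -80. -11.] 132.0
```

```bash

python3 -m creep '[{"slide":[0,-0.04,0.7],"angular":[0,0,0]},{"slide":[-0.2,0,0.7],"angular":[0,0,0]},{"slide":[-0.3,0,0],"angular":[0,0,0]},{"slide":[0,0,0],"angular":[0,0,0]},{"slide":[0,0,0],"angular":[0,0,0]}]'
python3 s.py
```

```text
time: 3.45
tool_pos: [0.4314, -0.09, 0.2166]
tcp_rot: [0.169, 3.134, -0.001]
wrist_force: [0.4, 0.3, -0.1]
width: 0.232
t 3.45 a 438.6 b -42.9 tipz 43.6 w 0.232 F [ 0.43  0.3  -0.13] yawy 83.81 tz [ 0.003 -0.001 -1.   ]
```

```bash

python3 -m creep '[{"slide":[-0.12,0,0.14],"angular":[0,0,0]},{"slide":[-0.16,0,0],"angular":[0,0,0]},{"slide":[-0.2,0,-0.03],"angular":[0,0,0]},{"slide":[-0.2,0,-0.03],"angular":[0,0,0]},{"slide":[-0.2,0,-0.03],"angular":[0,0,0]}]'
python3 s.py
python3 -m creep '[{"slide":[-0.2,0,-0.03],"angular":[0,0,0]},{"slide":[-0.2,0,-0.03],"angular":[0,0,0]},{"slide":[-0.2,0,-0.03],"angular":[0,0,0]},{"slide":[-0.2,0,-0.03],"angular":[0,0,0]},{"slide":[-0.2,0,-0.03],"angular":[0,0,0]}]'
python3 s.py
python3 - <<'E'
from workcell import imaging
import cv2,numpy as np
p,d=imaging.read_camera("side");np.savez("side2.npz",p=p,d=d)
cv2.imwrite("pics/side2.png",cv2.resize(p[180:300,200:360,::-1],None,fx=5,fy=5,interpolation=cv2.INTER_CUBIC))
E
```

```text
time: 3.87
tool_pos: [0.4525, -0.0924, 0.2138]
tcp_rot: [0.171, 3.137, -0.0]
wrist_force: [-1.7, -0.2, 0.4]
width: 0.235
t 3.87 a 459.8 b -43.0 tipz 40.8 w 0.235 F [-1.75 -0.16  0.37] yawy 83.78 tz [ 0. -0. -1.]
time: 4.28
tool_pos: [0.4772, -0.0951, 0.2172]
tcp_rot: [-0.17, -3.137, -0.0]
wrist_force: [-0.7, 1.5, 0.4]
width: 0.236
t 4.28 a 484.7 b -43.0 tipz 44.2 w 0.236 F [-0.65  1.48  0.44] yawy 83.78 tz [-0.  0. -1.]
```

View pics/side2.png

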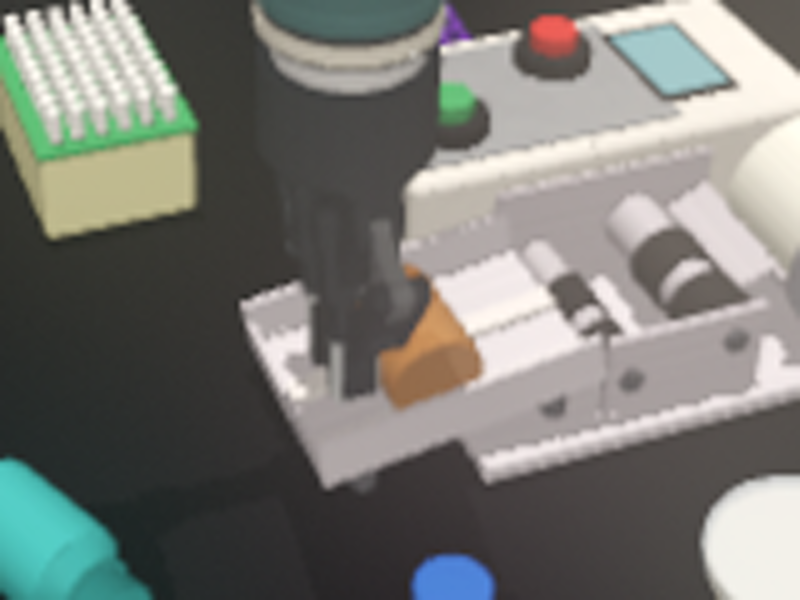

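The bottle, at about (430,350) in the crop, sits square ahead of both fingertips and partway up the gutter. I'll carry on.

```bash

python3 -m creep '[{"slide":[-0.2,0,-0.03],"angular":[0,0,0]},{"slide":[-0.2,0,-0.03],"angular":[0,0,0]},{"slide":[-0.2,0,-0.03],"angular":[0,0,0]},{"slide":[-0.2,0,-0.03],"angular":[0,0,0]},{"slide":[-0.2,0,-0.03],"angular":[0,0,0]}]'
python3 s.py
python3 -m creep '[{"slide":[-0.2,0,-0.03],"angular":[0,0,0]},{"slide":[-0.2,0,-0.03],"angular":[0,0,0]},{"slide":[-0.2,0,-0.03],"angular":[0,0,0]},{"slide":[-0.2,0,-0.03],"angular":[0,0,0]},{"slide":[-0.2,0,-0.03],"angular":[0,0,0]}]'
python3 s.py
python3 - <<'E'
from workcell import imaging
import cv2,numpy as np
p,d=imaging.read_camera("side");np.savez("side3.npz",p=p,d=d)
cv2.imwrite("pics/side3.png",cv2.resize(p[180:300,200:360,::-1],None,fx=5,fy=5,interpolation=cv2.INTER_CUBIC))
p,d=imaging.read_camera("top")
cv2.imwrite("pics/top3.png",cv2.resize(p[130:250,230:390,::-1],None,fx=5,fy=5,interpolation=cv2.INTER_CUBIC))
E
```

```text
time: 4.75
tool_pos: [0.5021, -0.0978, 0.2211]
tcp_rot: [0.17, 3.137, -0.0]
wrist_force: [-0.5, 0.5, 0.5]
width: 0.231
t 4.75 a 509.7 b -43.0 tipz 48.1 w 0.231 F [-0.54  0.47  0.51] yawy 83.78 tz [ 0. -0. -1.]
time: 5.17
tool_pos: [0.5269, -0.1005, 0.2247]
tcp_rot: [-0.171, -3.137, 0.0]
wrist_force: [-0.4, 0.2, 0.5]
width: 0.235
t 5.17 a 534.7 b -43.0 tipz 51.7 w 0.235 F [-0.36  0.17  0.52] yawy 83.78 tz [-0. -0. -1.]
```

View pics/side3.png

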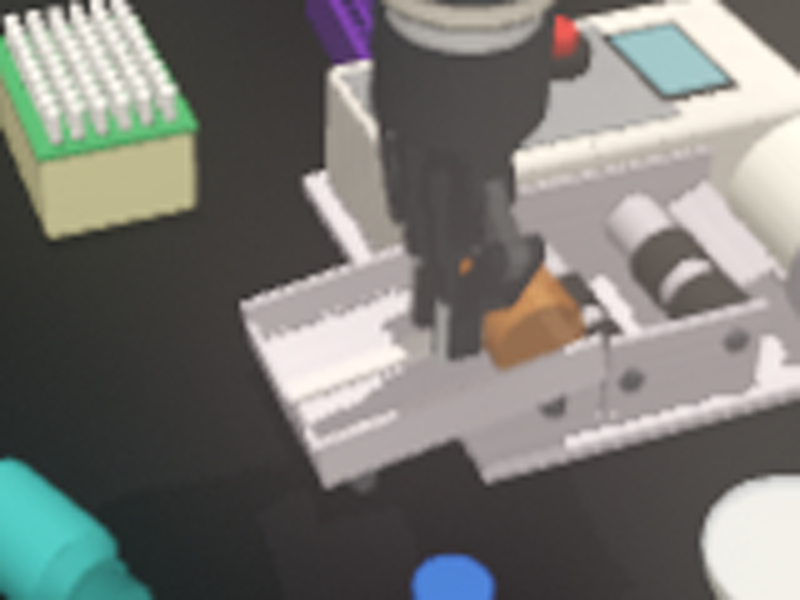

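View pics/top3.png

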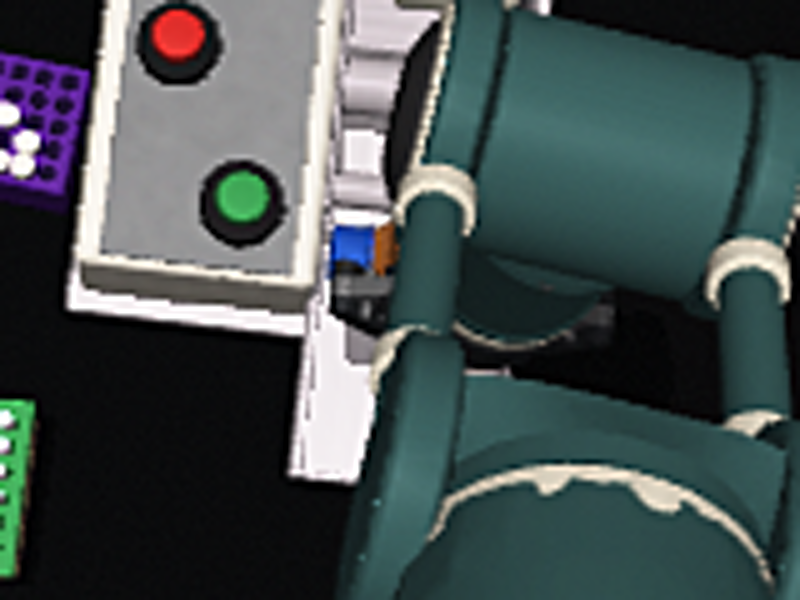

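```bash

python3 -m creep '[{"slide":[-0.2,0,-0.03],"angular":[0,0,0]},{"slide":[-0.2,0,-0.03],"angular":[0,0,0]},{"slide":[-0.2,0,-0.03],"angular":[0,0,0]},{"slide":[-0.2,0,-0.03],"angular":[0,0,0]},{"slide":[-0.18,0,-0.03],"angular":[0,0,0]}]'
python3 s.py
python3 -m creep '[{"slide":[-0.16,0,-0.03],"angular":[0,0,0]},{"slide":[-0.14,0,-0.02],"angular":[0,0,0]},{"slide":[-0.12,0,-0.02],"angular":[0,0,0]},{"slide":[-0.12,0,0],"angular":[0,0,0]},{"slide":[-0.12,0,0],"angular":[0,0,0]}]'
python3 s.py
python3 - <<'E'
from workcell import imaging
import cv2,numpy as np
p,d=imaging.read_camera("side");np.savez("side4.npz",p=p,d=d)
cv2.imwrite("pics/side4.png",cv2.resize(p[180:300,200:360,::-1],None,fx=5,fy=5,interpolation=cv2.INTER_CUBIC))
E
```

```text
time: 5.68
tool_pos: [0.5514, -0.1032, 0.2286]
tcp_rot: [0.171, 3.137, -0.0]
wrist_force: [-0.0, 0.6, -0.3]
width: 0.232
t 5.68 a 559.3 b -43.0 tipz 55.6 w 0.232 F [-0.01  0.58 -0.27] yawy 83.77 tz [ 0. -0. -1.]
time: 6.1
tool_pos: [0.5674, -0.1049, 0.2302]
tcp_rot: [-0.171, -3.137, 0.0]
wrist_force: [0.2, 0.1, -0.6]
width: 0.236
t 6.1 a 575.4 b -43.0 tipz 57.2 w 0.236 F [ 0.16  0.13 -0.6 ] yawy 83.78 tz [-0. -0. -1.]
```

View pics/side4.png

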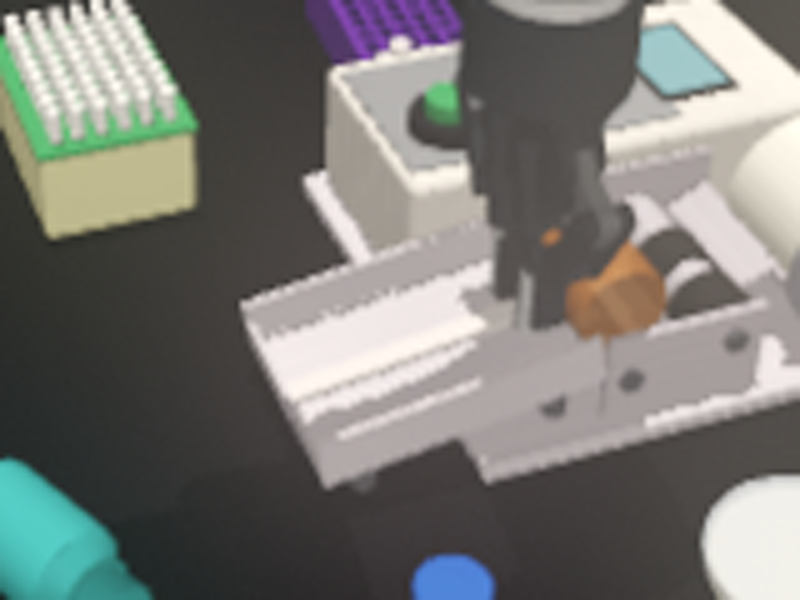

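```bash

python3 -m creep '[{"slide":[-0.12,0,0],"angular":[0,0,0]},{"slide":[-0.12,0,0],"angular":[0,0,0]},{"slide":[-0.12,0,0],"angular":[0,0,0]},{"slide":[-0.12,0,0],"angular":[0,0,0]},{"slide":[-0.1,0,0],"angular":[0,0,0]}]'
python3 s.py
python3 - <<'E'
from workcell import imaging
import cv2,numpy as np
p,d=imaging.read_camera("side");np.savez("side5.npz",p=p,d=d)
cv2.imwrite("pics/side5.png",cv2.resize(p[180:300,200:360,::-1],None,fx=5,fy=5,interpolation=cv2.INTER_CUBIC))
E
```

```text
time: 6.57
tool_pos: [0.582, -0.1065, 0.2302]
tcp_rot: [0.171, 3.137, -0.0]
wrist_force: [-0.4, 0.7, 0.4]
width: 0.233
t 6.57 a 590.1 b -43.0 tipz 57.2 w 0.233 F [-0.44  0.74  0.38] yawy 83.78 tz [ 0. -0. -1.]
```

View pics/side5.png

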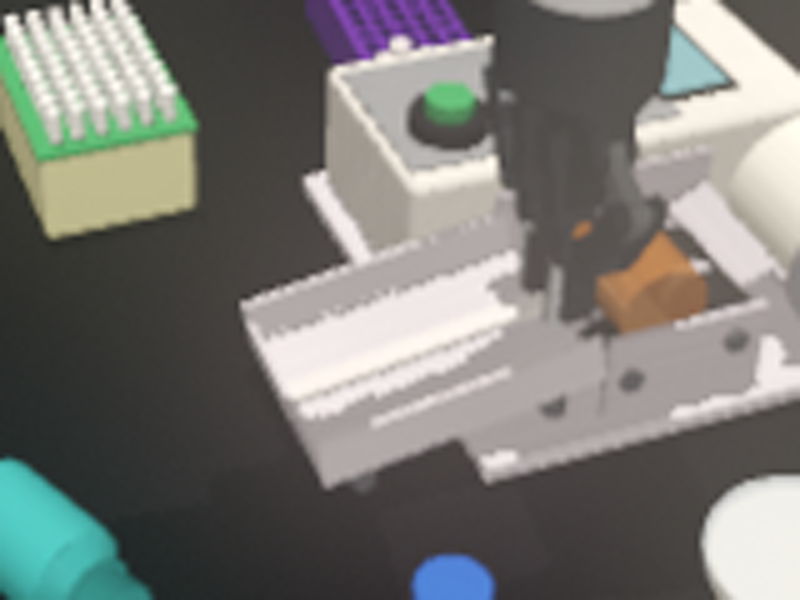

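The bottle has dropped ahead of the fingers, at about (655,290) in the crop. I'll back off, rise and check it.

```bash

python3 -m creep '[{"slide":[0.3,0,0],"angular":[0,0,0]},{"slide":[0.6,0,0],"angular":[0,0,0]},{"slide":[0.6,0,-0.3],"angular":[0,0,0]},{"slide":[0.2,0,-1],"angular":[0,0,0]},{"slide":[0,0,-1],"angular":[0,0,0]}]' 
python3 -m creep '[{"slide":[0,0.3,-1],"angular":[0,0,0]},{"slide":[0,1,-0.5],"angular":[0,0,0]},{"slide":[0,1,0],"angular":[0,0,0]},{"slide":[0,1,0],"angular":[0,0,0]},{"slide":[0,0,0],"angular":[0,0,0]}]' 1 20
python3 s.py
python3 - <<'E'
from workcell import imaging
import cv2,numpy as np
for n in("side","top"):
    p,d=imaging.read_camera(n);np.savez(n+"6.npz",p=p,d=d)
    c=p[180:300,200:360] if n=="side" else p[130:250,230:390]
    cv2.imwrite(f"pics/{n}6.png",cv2.resize(c[:,:,::-1],None,fx=5,fy=5,interpolation=cv2.INTER_CUBIC))
E
```

```text
time: 7.03
tool_pos: [0.5361, -0.1012, 0.2859]
tcp_rot: [-0.17, -3.13, -0.002]
wrist_force: [1.2, -0.4, 1.0]
width: 0.231
time: 7.45
tool_pos: [0.5478, -0.0168, 0.3257]
tcp_rot: [0.167, 3.136, 0.003]
wrist_force: [0.5, -0.5, -0.6]
width: 0.0
t 7.45 a 546.5 b 42.5 tipz 152.7 w 0.0 F [ 0.45 -0.46 -0.56] yawy 83.9 tz [ 0.001  0.002 -1.   ]
```

View pics/side6.png

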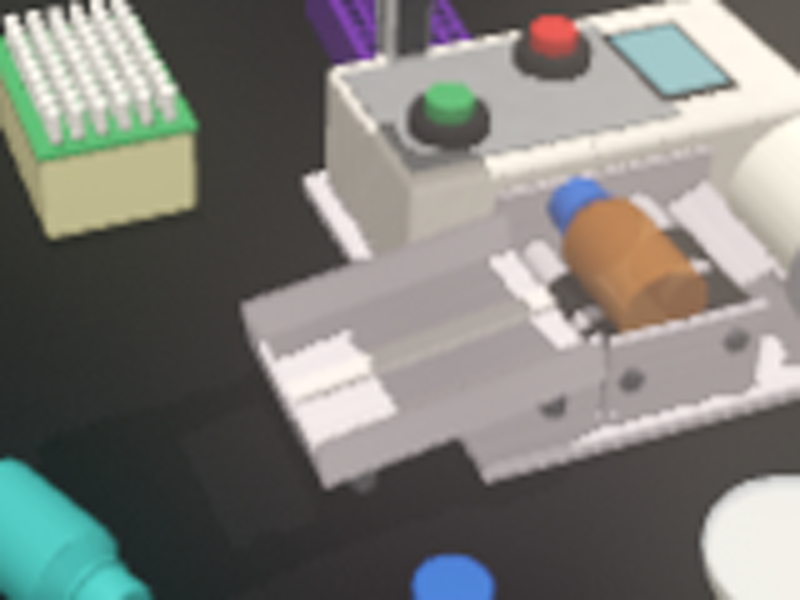

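View pics/top6.png

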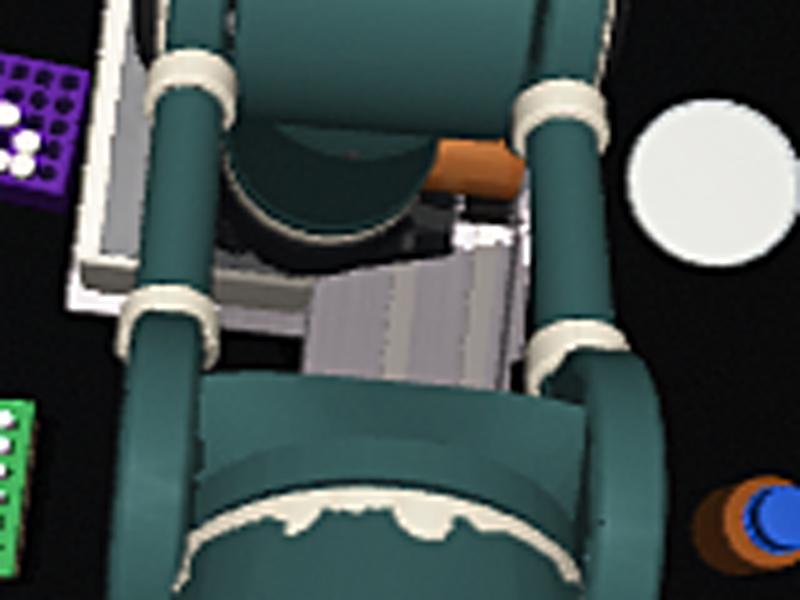

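```bash
python3 - <<'E'
import numpy as np,cv2
from h import *
from scipy.optimize import least_squares
th=np.radians(-6.2);ex=np.array([np.cos(th),np.sin(th)]);ey=np.array([-ex[1],ex[0]])
z=np.load("side6.npz");p,d=z["p"],z["d"];W=pc("side",d)*1000
A=W[...,:2]@ex;B=W[...,:2]@ey;Z=W[...,2];v,u=np.mgrid[0:384,0:512]
hsv=cv2.cvtColor(p,cv2.COLOR_RGB2HSV).astype(int);H,S=hsv[...,0],hsv[...,1]
g=(H>50)&(H<80)&(S>120)&(u>280)&(u<300)&(v>190)&(v<215)&(Z>102);print("key",g.sum(),A[g].mean(),B[g].mean(),Z[g].mean(),(A[g].min()+A[g].max())/2,(B[g].min()+B[g].max())/2)
r=(u>305)&(u<345)&(v>210)&(v<250)&(d>0)
br=(H>5)&(H<20)&(S>100)&r; bl=(H>105)&(H<125)&(S>100)&r
print("B",np.percentile(B[br],[1,99]),"cap",np.percentile(B[bl],[1,50,99]))
for lo,hi in((-71,-45),(-45,-14),(-71,-14)):
    m=br&(B>lo)&(B<hi)&(Z>45)
    f=lambda c:np.hypot(A[m]-c[0],Z[m]-c[1])-23
    print(m.sum(),least_squares(f,[632,64],loss='soft_l1').x)
E
python3 s.py
```

```text
t 7.55 a 546.5 b 40.1 tipz 152.1 w 0.002 F [ 0.07 -0.75 -0.26] yawy 83.9 tz [-0.001 -0.    -1.   ]<stdin>:8: RuntimeWarning: Mean of empty slice.
  ret = ret.dtype.type(ret / rcount)
Traceback (most recent call last):
ValueError: zero-size array to reduction operation minimum which has no identity
```

```bash
python3 - <<'E'
import numpy as np,cv2
from h import *
from scipy.optimize import least_squares
th=np.radians(-6.2);ex=np.array([np.cos(th),np.sin(th)]);ey=np.array([-ex[1],ex[0]])
z=np.load("side6.npz");p,d=z["p"],z["d"];W=pc("side",d)*1000
A=W[...,:2]@ex;B=W[...,:2]@ey;Z=W[...,2];v,u=np.mgrid[0:384,0:512]
hsv=cv2.cvtColor(p,cv2.COLOR_RGB2HSV).astype(int);H,S=hsv[...,0],hsv[...,1]
print(p[200,290],d[200,290],W[200,290],hsv[200,290])
g=(H>40)&(H<85)&(S>90)&(u>280)&(u<300)&(v>190)&(v<215);print(g.sum(),np.percentile(Z[g],[0,20,50,80,100]))
for t in(100,98):
  k=g&(Z>t);print("key",k.sum(),A[k].mean(),B[k].mean(),Z[k].mean(),(A[k].min()+A[k].max())/2,(B[k].min()+B[k].max())/2) if k.any() else 0
r=(u>305)&(u<345)&(v>210)&(v<250)&(d>0)
br=(H>5)&(H<20)&(S>100)&r; bl=(H>105)&(H<125)&(S>100)&r
print("B",np.percentile(B[br],[1,99]),"cap",np.percentile(B[bl],[1,50,99]))
for lo,hi in((-71,-45),(-45,-14),(-71,-14)):
    m=br&(B>lo)&(B<hi)&(Z>45)
    f=lambda c:np.hypot(A[m]-c[0],Z[m]-c[1])-23
    print(m.sum(),least_squares(f,[632,64],loss='soft_l1').x)
E
```

```text
[106 195 125] 0.8974967 [585.06243628  -4.4026934  109.53156938] [ 66 116 195]
55 [101.68007937 106.02885637 109.80796156 110.73281192 113.44636051]
key 55 581.3799413869089 60.560625317359346 108.6913682172648 582.4757139308948 62.8206151220171
key 55 581.3799413869089 60.560625317359346 108.6913682172648 582.4757139308948 62.8206151220171
B [-72.82512899 -16.08275544] cap [-2.13385721  7.038505   16.02492652]
214 [631.62810711  65.07591271]
159 [632.11713262  65.40304069]
373 [631.86624029  65.22723725]
```

```bash

python3 -m creep '[{"slide":[-0.75,0.5,0],"angular":[0,0,0]},{"slide":[-0.75,0.5,0],"angular":[0,0,0]},{"slide":[0,0,0.6],"angular":[0,0,0]},{"slide":[0,0,0.6],"angular":[0,0,0]},{"slide":[0,0,0],"angular":[0,0,0]}]' 
python3 -m creep '[{"slide":[0,0,0],"angular":[0,0,0]},{"slide":[0,0,0],"angular":[0,0,0]}]' 
python3 s.py
python3 - <<'E'
from workcell import imaging
import cv2,numpy as np
p,d=imaging.read_camera("side")
cv2.imwrite("pics/side7.png",cv2.resize(p[160:280,230:390,::-1],None,fx=5,fy=5,interpolation=cv2.INTER_CUBIC))
E
```

```text
time: 7.97
tool_pos: [0.5866, 0.0001, 0.2915]
tcp_rot: [-0.171, -3.13, 0.001]
wrist_force: [-1.0, 1.5, -2.2]
width: 0.004
time: 8.13
tool_pos: [0.5881, 0.0002, 0.2954]
tcp_rot: [-0.172, -3.137, 0.0]
wrist_force: [0.3, 0.4, -0.9]
width: 0.004
t 8.13 a 584.6 b 63.7 tipz 122.4 w 0.004 F [ 0.35  0.43 -0.93] yawy 83.73 tz [-0. -0. -1.]
```

View pics/side7.png

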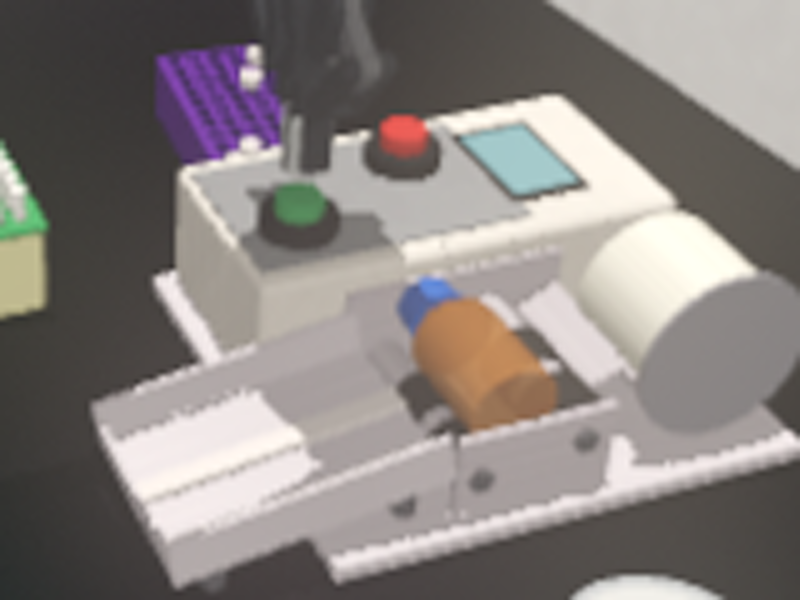

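```bash

python3 -m creep '[{"slide":[0,0.04,0.4],"angular":[0,0,0]},{"slide":[0,0,0.25],"angular":[0,0,0]},{"slide":[0,0,0.15],"angular":[0,0,0]},{"slide":[0,0,0.1],"angular":[0,0,0]},{"slide":[0,0,0],"angular":[0,0,0]}]' 
python3 s.py
```

```text
time: 8.6
tool_pos: [0.5891, 0.0019, 0.2762]
tcp_rot: [0.17, 3.135, -0.001]
wrist_force: [-5.9, -0.7, 18.7]
width: -0.0
t 8.6 a 585.4 b 65.5 tipz 103.2 w -0.0 F [-5.88 -0.67 18.75] yawy 83.79 tz [ 0.002 -0.    -1.   ]
```

```bash

python3 - <<'E'
from workcell import imaging
import cv2,numpy as np
from h import *
p,d=imaging.read_camera("side");np.savez("side8.npz",p=p,d=d)
cv2.imwrite("pics/side8.png",cv2.resize(p[165:235,245:325,::-1],None,fx=8,fy=8,interpolation=cv2.INTER_CUBIC))
E
python3 s.py
```

```text
t 8.65 a 585.4 b 65.5 tipz 103.2 w 0.001 F [-5.75 -1.04 18.8 ] yawy 83.79 tz [ 0.002 -0.    -1.   ]
```

View pics/side8.png

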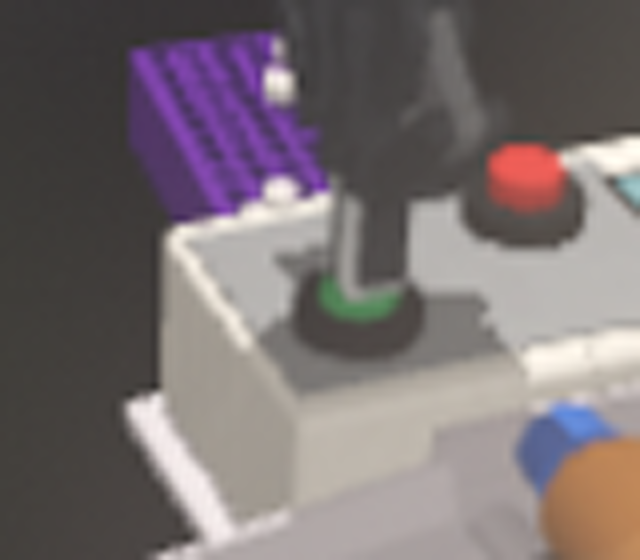

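```bash
python3 - <<'E'
import numpy as np,cv2
from h import *
th=np.radians(-6.2);ex=np.array([np.cos(th),np.sin(th)]);ey=np.array([-ex[1],ex[0]])
for f in("side6","side8"):
    z=np.load(f+".npz");p,d=z["p"],z["d"];W=pc("side",d)*1000
    A=W[...,:2]@ex;B=W[...,:2]@ey;Z=W[...,2];v,u=np.mgrid[0:384,0:512]
    hsv=cv2.cvtColor(p,cv2.COLOR_RGB2HSV).astype(int);H,S=hsv[...,0],hsv[...,1]
    g=(H>40)&(H<85)&(S>80)&(u>280)&(u<300)&(v>190)&(v<215)
    print(f,g.sum(),"v",v[g].min(),v[g].max(),"u",u[g].min(),u[g].max(),"Z",np.percentile(Z[g],[5,50,90]),"B",B[g].min(),B[g].max(),"A",A[g].min(),A[g].max())
    k=(hsv[...,2]<70)&(u>278)&(u<302)&(v>196)&(v<216)&(A>560)&(A<605)&(B>40)&(B<62)&(Z<115)
    print("collar Z",k.sum(),np.percentile(Z[k],[5,50,80,95]))
    w=(np.abs(A-585)<25)&(B>35)&(B<47)&(Z>75)&(d>0); print("housing",np.median(Z[w]))
E
```

```text
side6 62 v 197 204 u 285 294 Z [101.71395637 109.50890082 111.15910386] B 52.57444617958941 73.0667840644448 A 570.4409070750123 593.5916191750933Traceback (most recent call last):
  File "<stdin>", line 11, in <module>
    return _quantile_unchecked(
        a, q, axis, out, overwrite_input, method, keepdims, weights)
    return _ureduce(a,
                    func=_quantile_ureduce_func,
    ...<5 lines>...
                    overwrite_input=overwrite_input,
                    method=method)
    r = func(a, **kwargs)
    result = _quantile(arr,
                       quantiles=q,
    ...<2 lines>...
                       out=out,
                       weights=wgt)
    slices_having_nans = np.isnan(arr[-1, ...])
                                  ~~~^^^^^^^^^
IndexError: index -1 is out of bounds for axis 0 with size 0
```

```bash
python3 - <<'E'
import numpy as np,cv2
from h import *
th=np.radians(-6.2);ex=np.array([np.cos(th),np.sin(th)]);ey=np.array([-ex[1],ex[0]])
for f in("side6","side8"):
    z=np.load(f+".npz");p,d=z["p"],z["d"];W=pc("side",d)*1000
    A=W[...,:2]@ex;B=W[...,:2]@ey;Z=W[...,2];v,u=np.mgrid[0:384,0:512]
    hsv=cv2.cvtColor(p,cv2.COLOR_RGB2HSV).astype(int);H,S=hsv[...,0],hsv[...,1]
    g=(H>40)&(H<85)&(S>80)&(u>280)&(u<300)&(v>190)&(v<215)
    print(f,g.sum(),"v",v[g].min(),v[g].max(),"u",u[g].min(),u[g].max(),"Z",np.percentile(Z[g],[5,50,90]))
    for c in(287,290,293):print(c,[(r,int(Z[r,c]),int(A[r,c]),int(B[r,c]),tuple(int(t) for t in p[r,c])) for r in range(195,214)])
E
```

```text
side6 62 v 197 204 u 285 294 Z [101.71395637 109.50890082 111.15910386]
287 [(195, 90, 597, 109, (183, 181, 178)), (196, 110, 581, 76, (155, 186, 157)), (197, 110, 580, 73, (110, 192, 127)), (198, 113, 576, 64, (104, 194, 123)), (199, 110, 576, 63, (105, 194, 124)), (200, 110, 574, 60, (103, 189, 121)), (201, 107, 574, 60, (92, 161, 104)), (202, 105, 574, 58, (81, 134, 88)), (203, 102, 574, 58, (81, 130, 87)), (204, 99, 574, 59, (81, 109, 81)), (205, 101, 571, 51, (81, 81, 75)), (206, 99, 570, 50, (77, 73, 70)), (207, 98, 569, 48, (74, 69, 67)), (208, 94, 570, 49, (73, 69, 66)), (209, 89, 571, 51, (116, 112, 110)), (210, 91, 568, 45, (129, 126, 124)), (211, 89, 568, 43, (121, 119, 116)), (212, 90, 566, 39, (123, 120, 117)), (213, 88, 565, 38, (147, 142, 136))]
290 [(195, 89, 605, 108, (184, 181, 178)), (196, 111, 588, 73, (153, 189, 154)), (197, 112, 585, 67, (105, 195, 124)), (198, 110, 585, 66, (104, 194, 123)), (199, 109, 583, 62, (105, 194, 124)), (200, 109, 582, 58, (106, 195, 125)), (201, 109, 580, 54, (101, 181, 116)), (202, 106, 580, 55, (89, 152, 98)), (203, 102, 581, 55, (8
[... 2499 characters left out ...]
 (165, 159, 150))]
293 [(195, 127, 586, 51, (81, 77, 76)), (196, 123, 586, 53, (81, 77, 76)), (197, 118, 588, 55, (82, 78, 77)), (198, 116, 587, 54, (82, 78, 76)), (199, 113, 588, 54, (81, 77, 76)), (200, 106, 590, 59, (118, 114, 112)), (201, 104, 590, 59, (120, 135, 117)), (202, 103, 589, 56, (91, 133, 94)), (203, 102, 588, 54, (84, 123, 87)), (204, 101, 587, 51, (79, 93, 75)), (205, 101, 584, 46, (77, 71, 69)), (206, 98, 585, 47, (78, 72, 69)), (207, 95, 585, 46, (78, 73, 70)), (208, 93, 584, 45, (79, 73, 71)), (209, 89, 586, 47, (91, 85, 83)), (210, 90, 583, 42, (115, 110, 108)), (211, 91, 581, 36, (128, 124, 121)), (212, 88, 581, 36, (157, 151, 143)), (213, 89, 578, 30, (174, 167, 157))]
```

The key top has dropped from about 110 to 104 mm in the camera depth, which is its full 6 mm. The 19 N on it is well above the 5 N needed, and the collar is lower at 101 mm, so it isn't holding the finger up. I'll press slightly harder, then lift clear.

```bash

python3 -m creep '[{"slide":[0,0,0.04],"angular":[0,0,0]},{"slide":[0,0,0],"angular":[0,0,0]}]'
python3 s.py
python3 -m creep '[{"slide":[0,0,-0.3],"angular":[0,0,0]},{"slide":[0,0,-0.6],"angular":[0,0,0]},{"slide":[0,0,-1],"angular":[0,0,0]},{"slide":[0,0,-1],"angular":[0,0,0]},{"slide":[0,0,-1],"angular":[0,0,0]}]'
python3 -m creep '[{"slide":[0.5,1,-0.3],"angular":[0,0,0]},{"slide":[0.5,1,0],"angular":[0,0,0]},{"slide":[0.5,1,0],"angular":[0,0,0]},{"slide":[0.5,1,0],"angular":[0,0,0]},{"slide":[0.5,1,0],"angular":[0,0,0]}]'
python3 -m creep '[{"slide":[0.5,1,0],"angular":[0,0,0]},{"slide":[0.5,1,0],"angular":[0,0,0]},{"slide":[0.3,0.5,0],"angular":[0,0,0]},{"slide":[0,0,0],"angular":[0,0,0]},{"slide":[0,0,0],"angular":[0,0,0]}]'
python3 s.py
python3 - <<'E'
import numpy as np,cv2
from h import *
from scipy.optimize import least_squares
th=np.radians(-6.2);ex=np.array([np.cos(th),np.sin(th)]);ey=np.array([-ex[1],ex[0]])
for n in("side","top"):
    p,d=imaging.read_camera(n);np.savez(n+"9.npz",p=p,d=d)
    cv2.imwrite(f"pics/{n}9.png",p[:,:,::-1]);W=pc(n,d)*1000
    A=W[...,:2]@ex;B=W[...,:2]@ey;Z=W[...,2]
    hsv=cv2.cvtColor(p,cv2.COLOR_RGB2HSV).astype(int);H,S=hsv[...,0],hsv[...,1]
    r=(abs(A-632)<35)&(abs(B+30)<60)&(d>0)
    br=(H>5)&(H<20)&(S>100)&r; bl=(H>105)&(H<125)&(S>100)&r
    if br.sum()<50: print(n,"hidden",br.sum());continue
    print(n,"B",np.percentile(B[br],[1,99]),"cap",np.percentile(B[bl],[1,99]) if bl.any() else None)
    for lo,hi in((-71,-45),(-45,-14)):
        m=br&(B>lo)&(B<hi)&(Z>45)
        if m.sum()>15:print(least_squares(lambda c:np.hypot(A[m]-c[0],Z[m]-c[1])-23,[632,64],loss='soft_l1').x)
    g=(H>40)&(H<85)&(S>80)&(abs(A-584)<20)&(abs(B-65)<20)&(d>0)
    if g.any():print("key Z",np.percentile(Z[g],[10,50,90]))
E
```

```text
time: 8.82
tool_pos: [0.5891, 0.0019, 0.2761]
tcp_rot: [0.17, 3.135, -0.001]
wrist_force: [-9.3, -0.7, 23.4]
width: -0.001
t 8.82 a 585.4 b 65.5 tipz 103.1 w -0.001 F [-9.3  -0.67 23.36] yawy 83.79 tz [ 0.002 -0.    -1.   ]
time: 9.23
tool_pos: [0.5878, 0.002, 0.3692]
tcp_rot: [-0.17, -3.135, 0.0]
wrist_force: [1.4, -0.4, 0.4]
width: 0.003
time: 9.65
tool_pos: [0.5389, 0.134, 0.3763]
tcp_rot: [-0.171, -3.136, 0.0]
wrist_force: [0.0, -0.1, 0.2]
width: 0.002
time: 10.07
tool_pos: [0.5137, 0.1992, 0.3762]
tcp_rot: [-0.167, -3.137, 0.001]
wrist_force: [0.2, 0.4, 1.0]
width: 0.002
t 10.07 a 489.2 b 253.5 tipz 203.2 w 0.002 F [0.16 0.36 1.02] yawy 83.91 tz [-0.001 -0.001 -1.   ]
side B [-72.97025682 -16.12614118] cap [-1.11518067 14.21436367]
[631.35818451  64.89189516]
[631.81106612  65.38660417]
key Z [104.47759437 109.29247234 111.6201652 ]
top B [-69.34231817  -2.88002043] cap [-0.58001885 18.6465973 ]
[632.683416    64.34854805]
[632.84109738  64.34541879]
key Z [106.25946365 109.30401652 111.57795543]
```

View pics/side9.png

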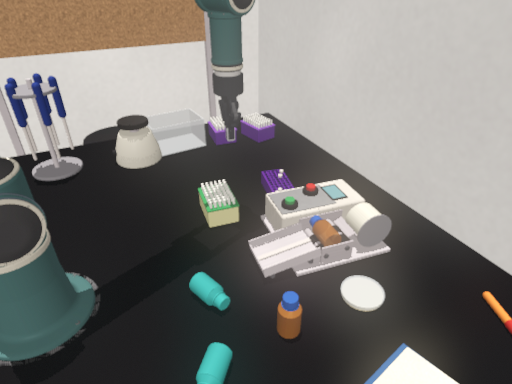

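View pics/top9.png

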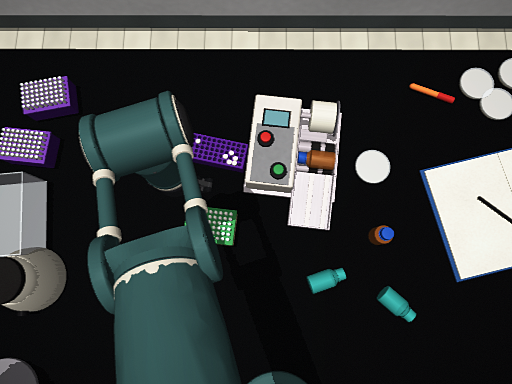

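The side view shows the bottle in the cradle at (326,233) and the green key up at (290,203). The top view shows the bottle square between the rollers at (320,159). The bystanders are in place and the arm is clear, so I'm handing in.

```bash
python3 -c "
from workcell import order
print(order.finish_job())"; python3 s.py
```

```text
the job is handed in; nothing more can be done
None
the job is handed in; nothing more can be done
```

The bottle is in the cradle, the green start key has been pressed and released, and the job was handed in at about 10 s. The hand-in gives no verdict.

I rolled the bottle up the gutter at about 60 mm/s with two partly closed fingertips behind the barrel, slowing to about 36 mm/s at the crest. It dropped into the cradle ahead of the fingers. I then backed off and pressed the key with the shut fingertips until it bottomed, at about 23 N. The arm lifted away and finished clear of the bench items.

**Last checks:**
- **Bottle position:** its axis is at about 632–633 mm along the feed, against my estimate of 633 mm for the cradle. It is at 64–65 mm height and parallel to the rollers.
- **Bottle place along its axis:** it is within about 2 mm of where it belongs.
- **Start key:** its top dropped about 6 mm under the finger and came back to its original height.
- **Other items:** in the pictures, the bystanders, the turquoise bottles and the red key look untouched.

**One disagreement:** both cameras read the key top at about 109 mm, not the stated 105 mm. I judged the press by how far the key moved and by the force, so this did not matter.

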